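Pop the caddy lid, put the tap knob away, latch it shut

TASK

Put the loose tap knob away in the small white caddy: push down the pad of its front catch so that the lid springs fully open on its own with nothing in its way, then set the knob down inside without dropping it. Swing the lid down again and press it until the catch holds it shut. Press gently throughout (never more than 20 N on the caddy) and leave the other things where they are.

Things in the scene. Friction and masses are not known exactly. Their poses are not given: they have to be found in the camera images.
- caddy: White open-topped box fixed to the worktop, with a sprung lid and a catch on its front. Origin: centre of its underside; x points from the catch side to the hinge side, y along the hinge, z up. Box 154 x 154 mm, rim 60 mm high, walls and floor 5 mm thick; top of the shut lid 69 mm high. Offsets in the other entries are in this frame. Only the catch can free the lid.
- pad_foot (a point): Point on the worktop below the middle of the catch's grey press pad (x = -131, y = 0, z = 0 mm). The pad is a round bar, 16 mm thick and 40 mm long along y. It is screwed in or out: its top stands anywhere from 58 to 72 mm above this point, differently each time and not measured, so feel for it. It is pushed straight down at its middle. The lid's front edge lies 54 mm behind its middle.
- caddy_catch (a joint): Steel rocker with the pad in front and a hook (x = -94 to -82, up to z = 79 mm) over the lid's tongue. Angle in rad: 0 at rest, grows as the pad is pressed (sprung: 2 N at first, 4 to 6 N where the hook lets go, at about 0.13 or 6 mm of pad travel); hard stop at 0.18 (8 mm). Springs back when let go.
- caddy_lid (a joint): Lid angle in rad: -0.01 to 0.02 when latched, 1.4 fully open (10 degrees short of upright). A spring swings it open and keeps it there; 2 to 3 N at the front edge hold it against the spring. To latch, the front edge is pressed down past 0, pushing the hook aside (up to about 8 N in all) until it snaps under the hook; firm stop at -0.022.
- lid_panel: The lid: white square panel 156 x 156 mm, 6 mm thick, turning with the lid joint. Origin: middle of the hinge line; with the lid shut its axes are the caddy's and it reaches from x = -154 to +2 mm and y = -78 to +78 mm, outer face at z = +5 mm. As it rises its front edge moves back, away from the pad: a slim closed hand upright over the pad stays clear of it.
- lid_hinge (a point): Middle of the lid's hinge line, fixed on the caddy at x = +77, y = 0, z = 64 mm.
- lid_edge (a point): Middle of the lid's front edge on its outer (upper) face, 154 mm from the hinge line; moves with the lid.
- spare_knob: Loose dark grey tap knob, a flat disc 29 mm across and 18 mm high, 60 g, standing on the worktop to the left or right of the caddy. Origin: centre of its underside, z up.
- ptfe_tape: Flat ring-shaped roll of tape, 84 mm across and 14 mm high, lying flat; bystander. Origin: centre of its underside.
- mug_1: White mug with a handle, 96 mm high; bystander. Origin: centre of its underside.
- glass_2: Drinking glass, 81 mm across, 88 mm high; bystander. Origin: centre of its underside.
- mill_1: Small grey-topped pepper mill, 44 mm across, 90 mm high; bystander. Origin: centre of its underside.
- teaspoon_1: Teaspoon, 131 mm long; bystander. Origin: centre of its underside.

How it is judged:
On the way, in this order (a step that is already met when the one before it is completed fails the run):
1. the lid has sprung fully open and nothing of the robot touches it (value of joint caddy_lid above 1.3 rad and contact force between each of the fingers, the arm and lid_panel below 0.1 N and not (x of spare_knob in the frame of caddy between -0.068 and 0.068 m and y of spare_knob in the frame of caddy between -0.068 and 0.068 m and z of spare_knob in the frame of caddy below 0.03 m)), for 0.2 s.
2. the knob stands or lies on the caddy's floor, let go, with the lid still open (x of spare_knob in the frame of caddy between -0.068 and 0.068 m and y of spare_knob in the frame of caddy between -0.068 and 0.068 m and z of spare_knob in the frame of caddy below 0.03 m and contact force between each of the fingers, the arm and spare_knob below 0.1 N and value of joint caddy_lid above 1.1 rad and linear speed of spare_knob below 0.05 m/s), for 0.2 s.
At the end, for the whole second after the job is handed in: The knob lies at rest inside the caddy (its origin within 68 mm of the caddy's middle in x and y and less than 30 mm above the worktop), the lid is held shut by the catch (lid angle under 0.03 rad, catch angle under 0.06 rad) and the robot touches neither caddy nor knob (x of spare_knob in the frame of caddy between -0.068 and 0.068 m and y of spare_knob in the frame of caddy between -0.068 and 0.068 m and z of spare_knob in the frame of caddy below 0.03 m and value of joint caddy_lid below 0.03 rad and value of joint caddy_catch below 0.06 rad and contact force between each of the fingers, the arm and caddy below 0.1 N and contact force between each of the fingers, the arm and spare_knob below 0.1 N and linear speed of spare_knob below 0.03 m/s and velocity of joint caddy_lid below 0.1 rad/s).
It fails at once if the caddy (box, lid, catch or pad) is pressed with more than 20 N (contact force between any of the fingers, the arm and caddy above 20 N).
It fails at once if the robot touches the lid while it springs open (before the knob is inside) (not (x of spare_knob in the frame of caddy between -0.068 and 0.068 m and y of spare_knob in the frame of caddy between -0.068 and 0.068 m and z of spare_knob in the frame of caddy below 0.03 m) and value of joint caddy_lid between 0.1 and 1.3 rad and velocity of joint caddy_lid above 0.3 rad/s and contact force between any of the fingers, the arm and lid_panel above 1 N).
It fails at once if the knob is dropped (it falls freely faster than 0.8 m/s, some 3 cm) (contact force between each of the fingers, the arm and spare_knob below 0.1 N and linear speed of spare_knob above 0.8 m/s).
It fails at once if a bystander is shifted by more than 3 cm or knocked over (distance of any of ptfe_tape, mug_1, glass_2, mill_1, teaspoon_1 from where it was at the start of the episode above 0.03 m or angle between any of ptfe_tape, mug_1, glass_2, mill_1, teaspoon_1's own z axis and vertical above 0.5 rad).
It also fails if it takes over 72 s, if anything falls off the work surface, if the arm or the gripper's body presses on something with over 40 N, if the wrist force passes 120 N, or if a joint passes its speed limit or range.

ROBOT

A 6-joint arm with a two-finger parallel gripper is mounted at the origin on a cart in front of the work surface, level with it; the furniture and walls round the work are solid. World frame = base frame: x ahead of the robot, y to its left, z up, the work surface at z = 0. Lengths are in m, angles in rad, forces in N, time in s.
With the tool pointing down it reaches from about 0.25 to 0.775 m from the base axis. Payload 4 kg.
Tool frame: the origin (TCP) lies at the very end of the fingers, on their centre line; the grasp point (between the pads) lies 19 mm behind it; z points along the fingers, y is the line along which they close (so a half turn about z gives the same grasp; the last joint's range is limited). The gripper opens to 85 mm and grips with 20 to 120 N. Pads are 22 mm wide; open, the fingers measure 114 mm over their backs; the gripper's body (76 mm by 85 mm) begins 54 mm behind the grasp point. The pads swing forward as they close: fully open they stand 13 mm farther back than shut.
Start: joints at [1.096, 0.087, 1.371, -0, 1.684, -0.103], TCP at [0.2, 0.512, 0.231] pointing down, gripper open.
Joint ranges: [-3.1, 3.1], [-0.76, 2.03], [0.27, 2.55], [-1.08, 4.22], [0.17, 2.65], [-2.57, 2.57]. Speed limits (rad/s): [2.79, 2.79, 3.14, 3.14, 3.14, 3.14].

INTERFACE

Orientations are given as a unit quaternion [w, x, y, z].
In Python, from station import manip gives the robot as it stands. The module is installed in compiled form; this text tells all that it offers. Calls block until the motion is done:
- manip.goto(position, orientation): joint-space move of the TCP to a pose.
- manip.move_straight(position, ori=None, speed=0.15, until_force=None): straight line of the TCP; ori=None keeps the orientation; speed is the mean speed in m/s. With until_force (N) it stops when the force on the tool has changed by that much, and returns True; else False.
- manip.set_joints(angles): joint-space move.
- manip.grip(opening, effort=None): finger opening in m; effort is the grip in N (None keeps the last); returns when the fingers have stopped.
- manip.hold(seconds).
- manip.ik(position, orientation): joint angles nearest the present ones, or None.
- manip.snapshot(name): name is "scene" or "side" or "wrist"; returns a dict with "pixels" (480x640x3 uint8, red, green, blue), "fx", "fy", "cx", "cy" (pixels), "world_from_camera" (4x4, takes a point from camera to world coordinates). Camera axes: x right, y down, z forward; pixel columns grow to the right and rows downward; lengths in m; the calibration is good to about 2 mm. A picture is of the moment at which its call begins. There is no depth.
A pose or a line that the arm cannot do raises manip.Unreachable and nothing moves.
- manip.sign_off(): hands the job in; it is judged then, once.
Readings, each from a call of its own:
- manip.current_clock(): time.
- manip.current_joint_positions(): joint angles.
- manip.current_qvel(): joint speeds.
- manip.current_joint_efforts(): joint torques, N m.
- manip.current_tool_pos(): TCP position.
- manip.current_tcp_rot(): TCP orientation.
- manip.current_contact_force(): force on the tool from outside, world axes, zero at the start.
- manip.current_torque(): the same for the moment, N m.
- manip.current_opening(): finger opening in m.
- manip.current_grip_force(): force on a finger pad.
Only numpy, scipy, OpenCV 4.12 (cv2) and the standard library are available. Lean on these libraries where they do the work, as an engineer would, in place of code of your own. Each camera call takes 0.05 s, during which the arm holds its last target. There are 200 camera calls.

## Working session

There is one attempt and no reset: what is moved stays moved. The work goes in short steps, each a Python script; the robot and the scene stay as the last script left them, time stands still between calls to the robot, and variables do not carry over. Pictures are saved under pics/ and viewed, at most 10 in all, crops included, and the job is handed in when it is done.

```bash
mkdir -p pics
cat > h.py <<'E'
from station import manip
import numpy as np, cv2
def snap(n,f):
    s=manip.snapshot(n); cv2.imwrite('pics/'+f,s['pixels'][:,:,::-1]); s2={k:np.array(v) for k,v in s.items()}
    np.savez('pics/'+f[:-4]+'.npz',**s2); return s2
def ray(s,u,v,z):
    T=s['world_from_camera']; d=T[:3,:3]@np.array([(u-s['cx'])/s['fx'],(v-s['cy'])/s['fy'],1.]); o=T[:3,3]
    return o+d*(z-o[2])/d[2]
def proj(s,p):
    T=s['world_from_camera']; c=T[:3,:3].T@(np.atleast_2d(p)-T[:3,3]).T
    return np.c_[s['fx']*c[0]/c[2]+s['cx'],s['fy']*c[1]/c[2]+s['cy']]
def load(f): return dict(np.load('pics/'+f+'.npz'))
def down(a): # tool z down; tool y axis at world angle a+90deg.. a=0: x fwd, y = -world y
    return [0,np.cos(a/2),np.sin(a/2),0]
E
python3 - <<'E'
from h import *
for n in ('scene','side','wrist'):
    s=snap(n,n+'0.png'); print(n,np.round(s['world_from_camera'],3).tolist(),s['fx'])
print(manip.current_clock(),manip.current_tcp_rot())
E
```

```text
scene [[0.742, -0.407, 0.534, 0.12], [-0.671, -0.466, 0.577, -0.476], [0.014, -0.786, -0.618, 0.65], [0.0, 0.0, 0.0, 1.0]] 433.2030690374676
side [[-0.913, -0.213, 0.349, 0.278], [-0.409, 0.485, -0.773, 0.805], [-0.005, -0.848, -0.53, 0.577], [0.0, 0.0, 0.0, 1.0]] 528.9395113632733
wrist [[0.363, 0.897, 0.254, 0.135], [0.932, -0.348, -0.101, 0.537], [-0.003, 0.273, -0.962, 0.373], [0.0, 0.0, 0.0, 1.0]] 338.55906529538294
0.15 [-2.25239572e-04  1.84807445e-01  9.82774352e-01 -8.54427097e-04]
```

View pics/scene0.png

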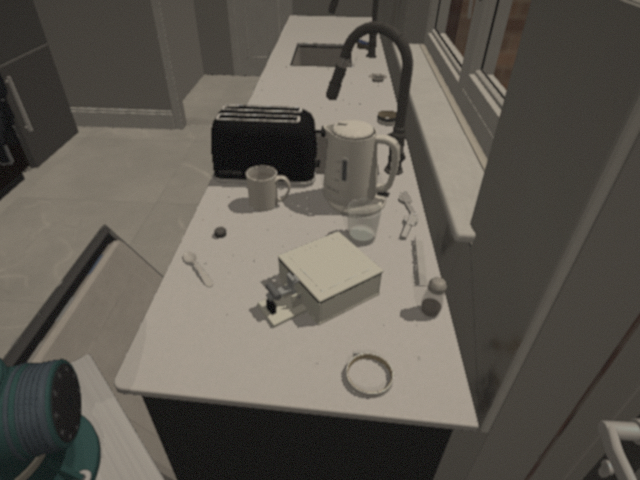

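View pics/side0.png

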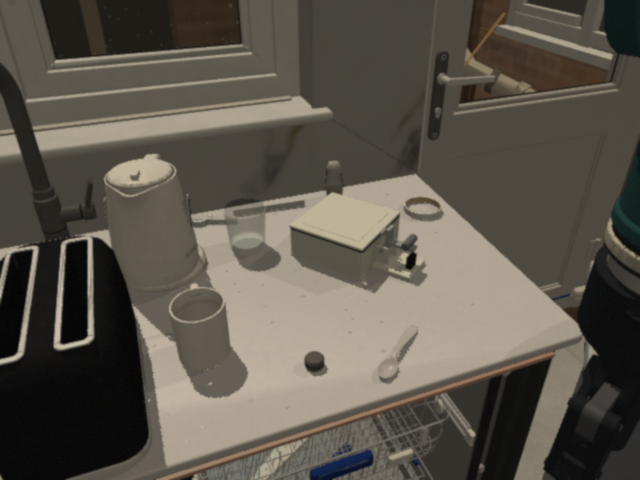

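The knob is at scene (220,232) and side (315,361). The caddy's catch faces the robot's left and front. I'll enlarge both views to read the lid corners.

Run:
```python
from h import *
a=cv2.imread('pics/scene0.png')[215:335,200:400]; b=cv2.imread('pics/side0.png')[180:300,260:460]
o=np.vstack([cv2.resize(x,(500,300),interpolation=cv2.INTER_CUBIC) for x in (a,b)])
cv2.imwrite('pics/crop0.png',cv2.convertScaleAbs(o,alpha=1.4))
s,d=load('scene0'),load('side0')
print('knob',ray(s,220,232,.01),ray(d,315,361,.01))
for im,P in ((s,[(279,262),(333,235),(381,270),(317,302)]),(d,[(400,214),(362,250),(291,228),(331,196)])):
    print([np.round(ray(im,*p,.069),3).tolist() for p in P])
print('tape',ray(s,368,374,.007),'mug',ray(s,262,208,0),ray(d,200,362,0),'glass',ray(s,362,240,0),'mill',ray(s,431,312,0),'spoon',ray(s,187,257,0),ray(s,210,284,0))
```

```text
knob [0.51511338 0.2995449  0.01      ] [0.51335031 0.30304484 0.01      ]
[[0.514, 0.063, 0.069], [0.66, 0.056, 0.069], [0.652, -0.09, 0.069], [0.498, -0.071, 0.069]]
[[0.499, -0.059, 0.069], [0.523, 0.086, 0.069], [0.667, 0.071, 0.069], [0.649, -0.074, 0.069]]
tape [ 0.49009581 -0.21158306  0.007     ] mug [0.66248466 0.32929494 0.        ] [0.67245235 0.36498429 0.        ] glass [0.76300705 0.05835739 0.        ] mill [ 0.69636139 -0.19445858  0.        ] spoon [0.41327539 0.27974942 0.        ] [0.406125   0.16788887 0.        ]
```

View pics/crop0.png

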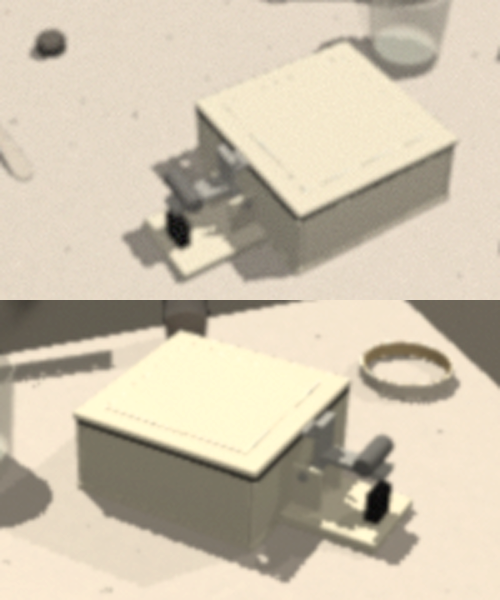

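The lid corners are clear now. In scene they are (279,257), (339,232), (382,272) and (320,301). In side they are (399,213), (363,250), (291,225) and (332,193). I'll fit the pose from these.

Run:
```python
from h import *
from scipy.optimize import least_squares
s,d=load('scene0'),load('side0')
C=np.array([[-77,78,69],[79,78,69],[79,-78,69],[-77,-78,69]])/1e3
S=np.array([(278.8,257),(339.2,231.8),(382.4,271.8),(320.4,301)])
D=np.array([(362.8,250),(290.8,224.8),(332,193.2),(399.2,212.8)])
def W(q,P):
    c,n=np.cos(q[2]),np.sin(q[2]); P=np.atleast_2d(P)
    return np.c_[q[0]+c*P[:,0]-n*P[:,1],q[1]+n*P[:,0]+c*P[:,1],P[:,2]]
f=lambda q:np.r_[(proj(s,W(q,C))-S).ravel(),(proj(d,W(q,C))-D).ravel()]
r=least_squares(f,[.58,0,-.1]); print(r.x,np.round(r.fun,1)); q=r.x
for z in (.050,.057,.064): print(z,W(q,[-.131,0,z]),proj(s,W(q,[-.131,0,z])),proj(d,W(q,[-.131,0,z])))
print('pad seen s 273.2,289.8  d 409.2,242')
o=down(0)
print(manip.current_opening())
for a in (0,q[2]):
  for p in (W(q,[-.131,0,.1])[0],np.array([.514,.301,.02])): print(manip.ik(p,down(a)), manip.ik(p,down(a+np.pi)))
```

```text
[ 0.58840239 -0.00658021 -0.14310649] [-1.9 -1.3 -1.4 -0.8  1.4 -1.2 -1.2  0.8 -0.1 -1.5 -2.  -0.9  0.2 -2.3
  1.8 -2.2]
0.05 [[0.45874151 0.01210282 0.05      ]] [[273.02627886 295.09226637]] [[409.25623007 245.68565931]]
0.057 [[0.45874151 0.01210282 0.057     ]] [[272.84693081 292.50601778]] [[409.587746   242.43661929]]
0.064 [[0.45874151 0.01210282 0.064     ]] [[272.66570058 289.89262759]] [[409.92185643 239.16215172]]
pad seen s 273.2,289.8  d 409.2,242
0.08503963353977259
[-9.72764465e-02 -5.13101322e-02  1.77618065e+00 -4.44089210e-16
  1.41672213e+00  1.47351988e+00] [-9.72764465e-02 -5.13101322e-02  1.77618065e+00 -4.44089210e-16
  1.41672213e+00 -1.66807277e+00]
[ 4.34600206e-01  3.17482156e-01  1.53212149e+00 -4.44089210e-16
  1.29198901e+00  2.00539653e+00] [ 4.34600206e-01  3.17482156e-01  1.53212149e+00 -4.44089210e-16
  1.29198901e+00 -1.13619612e+00]
[-9.72764465e-02 -5.13101322e-02  1.77618065e+00 -4.44089210e-16
  1.41672213e+00  1.61662637e+00] [-9.72764465e-02 -5.13101322e-02  1.77618065e+00 -4.44089210e-16
  1.41672213e+00 -1.52496628e+00]
[ 4.34600206e-01  3.17482156e-01  1.53212149e+00 -4.44089210e-16
  1.29198901e+00  2.14850302e+00] [ 4.34600206e-01  3.17482156e-01  1.53212149e+00 -4.44089210e-16
  1.29198901e+00 -9.93089631e-01]
```

The fit residuals are about 2 px, or roughly 3 mm, which matches the given sizes. The pad is at (0.459, 0.012) with its top near 0.065–0.072. Next I feel for it with the hand closed.

```bash
cat >> h.py <<'E'
Q=np.array([0.5884,-0.0066,-0.1431])
def cw(x,y,z):
    c,n=np.cos(Q[2]),np.sin(Q[2]); return np.array([Q[0]+c*x-n*y,Q[1]+n*x+c*y,z])
O=down(Q[2]+np.pi)
F=lambda: np.round(manip.current_contact_force(),2)
E
python3 - <<'E'
from h import *
manip.grip(0,20)
manip.goto(cw(-.131,0,.13),O)
print(manip.current_tool_pos(),F(),manip.current_clock())
snap('wrist','w1.png')
manip.move_straight(cw(-.131,0,.082),speed=.08); manip.hold(.2); print(F())
t=manip.move_straight(cw(-.131,0,.054),speed=.012,until_force=1.2)
print(t,manip.current_tool_pos(),F(),manip.current_clock())
E
```

```text
[0.45896203 0.01269523 0.13026173] [ 0.39  0.27 -0.33] 2.975
[-0.16  0.49  0.2 ]
True [0.45824643 0.01214528 0.06667938] [-0.01  0.42  0.48] 5.2667
```

View pics/w1.png

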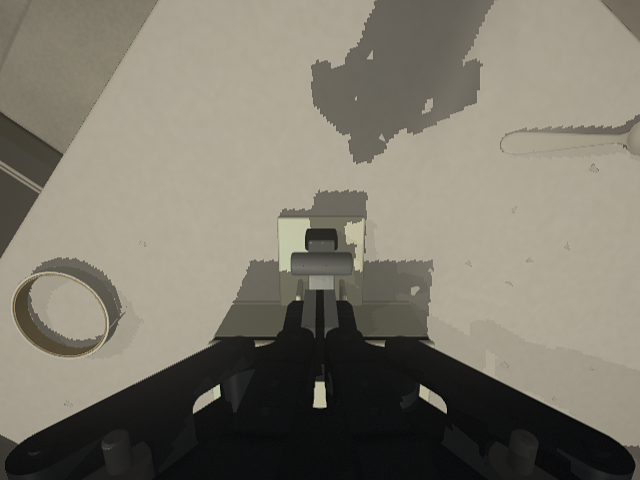

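The fingers (column 320) line up with the pad (columns 292–352). The touch signal at 66.7 mm is weak, so I'll step down while watching the force.

Run:
```python
from h import *
z=.0665; c=0; touch=None
while z>.048:
    manip.move_straight(cw(-.131,0,z),speed=.02); manip.hold(.1)
    f=np.mean([manip.current_contact_force()[2] for _ in range(3)]); print(round(z,4),np.round(manip.current_tool_pos()[2],4),round(f,2))
    if touch is None and f>1.5: touch=z
    if f>11 or (touch and touch-z>.0072): break
    z-=.0008
manip.hold(.5)
print(F(),manip.current_clock())
snap('side','s1.png')
```

```text
0.0665 0.0666 3.07
0.0657 0.0656 4.03
0.0649 0.0649 4.42
0.0641 0.0641 3.76
0.0633 0.0633 4.42
0.0625 0.0625 5.76
0.0617 0.0617 5.4
0.0609 0.0608 4.07
0.0601 0.0603 5.69
0.0593 0.0595 5.63
0.0585 0.0589 5.05
[-3.68  0.02  6.65] 9.6167
```

View pics/s1.png

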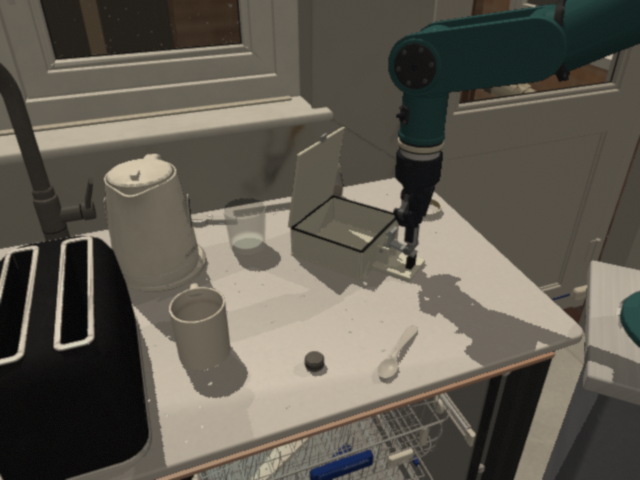

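The lid stands open in the side view. I'll lift off and move over the knob for a close look.

Run:
```python
from h import *
manip.move_straight(cw(-.131,0,.12),speed=.1)
manip.goto([.514,.301,.14],O); manip.grip(.06)
manip.hold(.2); s=snap('wrist','w2.png'); print(manip.current_tool_pos(),manip.current_clock(),proj(s,[.514,.301,.018]))
g=cv2.cvtColor(s['pixels'],cv2.COLOR_RGB2GRAY)
```

```text
[0.5139551  0.30106645 0.13997309] 12.4167 [[319.87657858 241.60864166]]
```

View pics/w2.png

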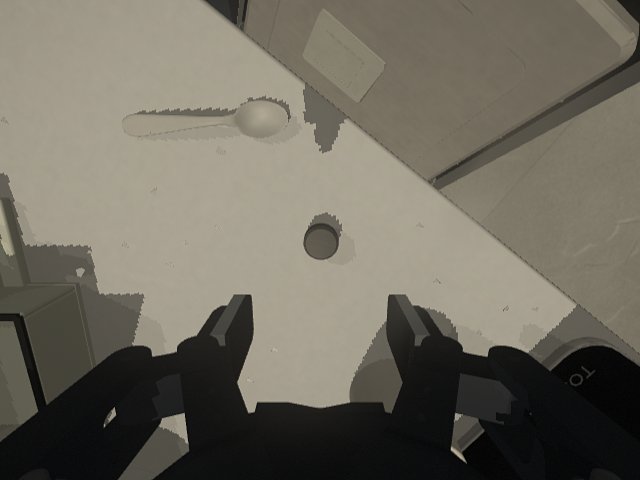

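The knob is at (321,240), where predicted, so I'll grasp it, lift, and carry it over the caddy.

Run:
```python
from h import *
s=load('w2'); p=ray(s,321,240.5,.017); print(p)
manip.move_straight([p[0],p[1],.025],speed=.1)
print(manip.move_straight([p[0],p[1],.003],speed=.03,until_force=4),manip.current_tool_pos())
manip.grip(.02,25); print(manip.current_opening(),manip.current_grip_force())
manip.move_straight([p[0],p[1],.15],speed=.12)
manip.goto(cw(-.02,0,.16),O); manip.hold(.1)
print(manip.current_opening(),manip.current_tool_pos(),manip.current_clock())
snap('wrist','w3.png')
```

```text
[0.51347118 0.30199541 0.017     ]
False [0.51358787 0.30206812 0.00313226]
0.027678149947911377 24.754813313484192
0.027634650510351712 [ 0.56858531 -0.00225683  0.15986748] 17.6417
```

View pics/w3.png

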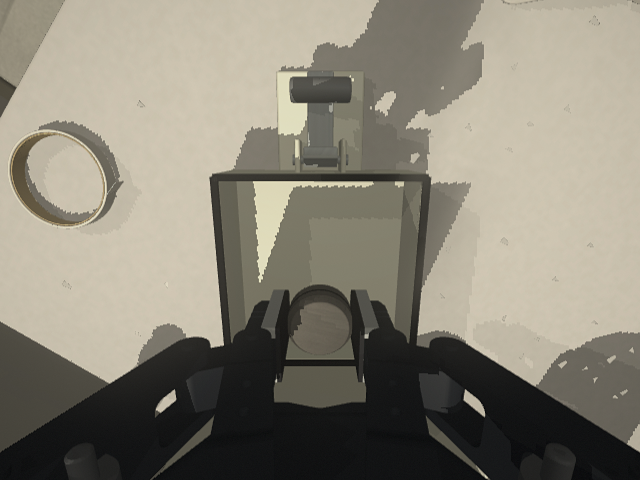

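The knob is held over the centre of the box between the fingers, at about (320,320), and the lid is clear. I'll set it down.

Run:
```python
from h import *
manip.move_straight(cw(-.02,0,.03),speed=.12); manip.hold(.15)
t=manip.move_straight(cw(-.02,0,.0075),speed=.015,until_force=2.0)
print(t,manip.current_tool_pos(),F())
if manip.current_tool_pos()[2]<.011:
    manip.grip(.05); print(manip.current_opening()); manip.hold(.3)
    manip.move_straight(cw(-.02,0,.15),speed=.12)
    snap('wrist','w4.png')
for p in ((-.02,.28),(.11,.28),(.11,.2),(.05,.15)): print(p,manip.ik(cw(p[0],0,p[1]),O))
d=load('side0'); print('wall edge',ray(d,400,180,0),ray(d,330,195,0),'t',manip.current_clock())
```

```text
True [ 0.56852455 -0.00372508  0.00842017] [ 0.15 -0.07  5.03]
0.05022134680212853
(-0.02, 0.28) [-1.06295969e-01  1.25032082e-01  1.23379389e+00 -4.44089210e-16
  1.78276668e+00 -1.53399230e+00]
(0.11, 0.28) [-1.13173466e-01  4.30566436e-01  8.54647339e-01 -4.44089210e-16
  1.85637888e+00 -1.54086979e+00]
(0.11, 0.2) [-1.13173466e-01  4.29004933e-01  1.01386086e+00 -4.44089210e-16
  1.69872686e+00 -1.54086979e+00]
(0.05, 0.15) [-1.10348143e-01  3.09385523e-01  1.27098773e+00 -4.44089210e-16
  1.56121940e+00 -1.53804447e+00]
wall edge [ 0.57744526 -0.33690132  0.        ] [ 0.70343669 -0.19652938  0.        ] t 22.425
```

View pics/w4.png

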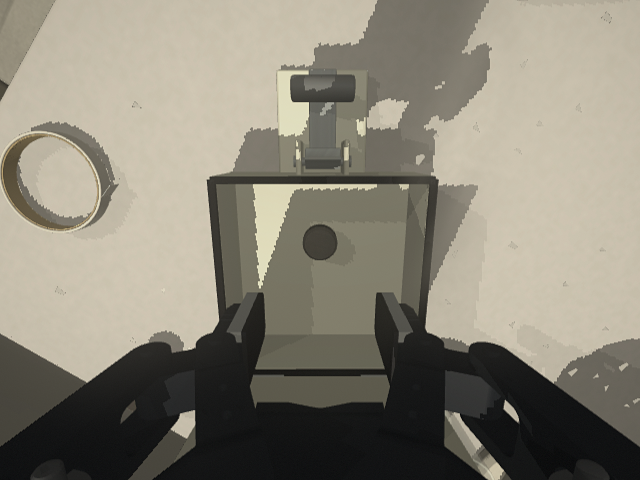

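The knob lies flat at (320,242) inside the box. Before reaching behind the lid, I'll check the clearance to the window sill.

Run:
```python
from h import *
s,d=load('scene0'),load('side0')
for z in (.05,.1,.15,.2,.25,.3): print(z,ray(s,472,240,z)[:2],ray(d,332,115,z)[:2],'far',ray(s,420,100,z)[:2], ray(d,150,145,z)[:2])
```

```text
0.05 [ 0.90118334 -0.14649372] [ 0.85691346 -0.56903795] far [1.51726893 0.46803922] [ 1.19762635 -0.17577555]
0.1 [ 0.83608757 -0.17399622] [ 0.80199353 -0.43863662] far [1.40082203 0.389315  ] [ 1.11037602 -0.08269107]
0.15 [ 0.77099181 -0.20149872] [ 0.74707361 -0.3082353 ] far [1.28437514 0.31059079] [1.02312569 0.01039341]
0.2 [ 0.70589604 -0.22900122] [ 0.69215368 -0.17783397] far [1.16792825 0.23186658] [0.93587536 0.10347789]
0.25 [ 0.64080027 -0.25650372] [ 0.63723375 -0.04743264] far [1.05148135 0.15314237] [0.84862503 0.19656236]
0.3 [ 0.57570451 -0.28400622] [0.58231383 0.08296869] far [0.93503446 0.07441815] [0.7613747  0.28964684]
```

The sill sits about 13 cm from the path, so there's room. Now I'll swing the lid down from behind with a closed hand.

Run:
```python
from h import *
import sys
manip.move_straight(cw(-.02,0,.28),speed=.15); manip.grip(0,20)
manip.move_straight(cw(.10,0,.28),speed=.15); manip.move_straight(cw(.10,0,.200),speed=.12); manip.hold(.15); print(F())
t=manip.move_straight(cw(.06,0,.198),speed=.03,until_force=1.5)
p=manip.current_tool_pos(); x0=np.cos(Q[2])*(p[0]-Q[0])+np.sin(Q[2])*(p[1]-Q[1]); print(t,x0,F(),manip.current_clock())
def P(th):
    r=.142-.010*max(th,0)/1.4
    return cw(.077-r*np.cos(th)+.005*np.sin(th)+.011,0,.064+r*np.sin(th)+.005*np.cos(th))
for th in np.arange(1.36,.07,-.09):
    manip.move_straight(P(th),speed=.08); f=manip.current_contact_force()
    print(round(th,2),np.round(f,1))
    if np.linalg.norm(f)>12: print('STOP'); break
print(manip.current_clock()); snap('side','s2.png')
```

```text
[-0.09 -0.17  0.28]
True 0.06901235500420069 [ 1.53 -0.96  0.55] 26.8583
1.36 [ 1.2 -0.6  1.4]
1.27 [ 1.2 -0.2  0.2]
1.18 [ 2.4 -0.1 -0. ]
1.09 [ 2.  -0.7  0.6]
1.0 [ 2.   0.3 -0.7]
0.91 [ 1.2 -0.1  1.7]
0.82 [ 1.8 -0.2  1.4]
0.73 [ 2.  -1.1  1.5]
0.64 [ 1.2 -0.3  1. ]
0.55 [0.2 0.  1.1]
0.46 [ 0.5 -0.7  1.6]
0.37 [-0.4  0.4  1.6]
0.28 [ 0.6 -0.3  2.4]
0.19 [-1.2  0.2  2.9]
0.1 [-0.6  0.4  1.9]
31.3667
```

View pics/s2.png

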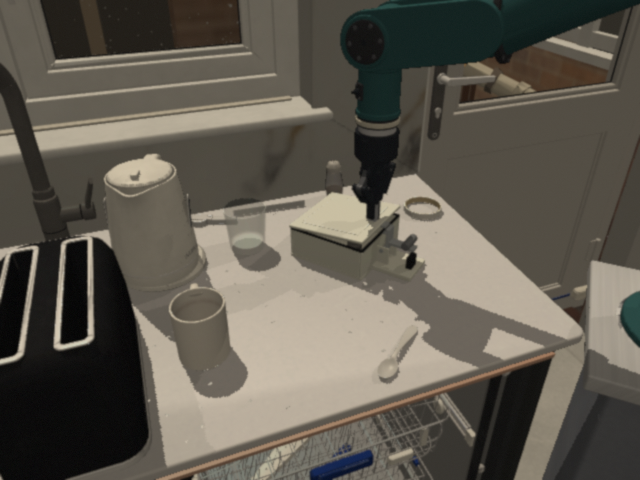

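The lid is nearly shut under the fingertips, at about (372,215). Now I'll press it gently until it reaches the firm stop.

Run:
```python
from h import *
x=.077-.142+.011; z=.082
while z>.060:
    manip.move_straight(cw(x,0,z),speed=.02); manip.hold(.08)
    f=np.mean([manip.current_contact_force()[2] for _ in range(3)]); print(round(z,4),round(manip.current_tool_pos()[2],4),round(f,1))
    if f>11: break
    z-=.0015 if z>.0745 else .0006
for zz in (z+.003,z+.006,z+.012): manip.move_straight(cw(x,0,zz),speed=.03); manip.hold(.1); print(round(zz,4),F())
manip.move_straight(cw(x,0,.2),speed=.15); manip.hold(.3); print(manip.current_clock())
snap('side','s3.png')
```

```text
0.082 0.0823 1.9
0.0805 0.0805 2.2
0.079 0.0791 3.2
0.0775 0.0775 4.8
0.076 0.076 5.0
0.0745 0.0746 5.4
0.0739 0.0742 6.2
0.0733 0.0728 2.7
0.0727 0.0724 1.7
0.0721 0.072 1.6
0.0715 0.0715 1.0
0.0709 0.0709 2.1
0.0703 0.0702 0.4
0.0697 0.0695 0.2
0.0691 0.0693 2.1
0.0685 0.0685 0.0
0.0679 0.0679 2.7
0.0673 0.0673 1.6
0.0667 0.0667 1.7
0.0661 0.0662 2.7
0.0655 0.066 4.7
0.0649 0.0658 8.1
0.0643 0.0656 8.4
0.0637 0.0655 9.9
0.0631 0.0653 12.9
0.0661 [ 0.14 -0.62  4.42]
0.0691 [0.43 0.95 1.66]
0.0751 [ 0.21 -0.08  0.11]
42.1917
```

View pics/s3.png

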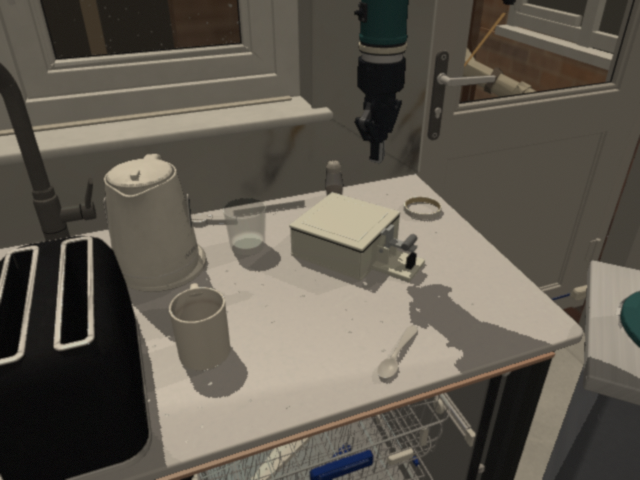

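The lid stays shut with the hand clear, its corners at (291,228) and (400,214) as at the start, and nothing else has moved. I'll hand it in.

```bash
python3 -c "
from h import *
print(manip.sign_off())"
```

```text
the job is handed in; nothing more can be done
None
```

The knob is in the caddy, the lid is latched shut and the hand is clear; I handed the job in at about 42 s, with a highest pressing force of about 13 N in my readings, though the hand-in returned no verdict.

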